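Close a mould box with its draw latch

ROBOT

A 7-joint arm with a two-finger parallel gripper is mounted at the origin on a cart in front of the work surface, level with it; the furniture and walls round the work are solid. World frame = base frame: x ahead of the robot, y to its left, z up, the work surface at z = 0. Lengths are in m, angles in rad, forces in N, time in s.
With the tool pointing down it reaches from about 0.4 to 0.85 m from the base axis. Payload 4.5 kg.
Tool frame: the origin (TCP) lies at the very end of the fingers, on their centre line; the grasp point (between the pads) lies 19 mm behind it; z points along the fingers, y is the line along which they close (so a half turn about z gives the same grasp; the last joint's range is limited). The gripper opens to 88 mm and grips with 3 to 60 N. Pads are 18 mm wide; open, the fingers measure 123 mm over their backs; the gripper's body (75 mm by 187 mm) begins 45 mm behind the grasp point.
Start: joints at [-1.241, 0.689, -0.195, 1.565, 0.157, 0.902, -0.215], TCP at [0.182, 0.598, 0.239] pointing down, gripper open.
Joint ranges: [-3.01, 3.01], [-0.46, 2.08], [-1.47, 1.51], [0.13, 2.56], [-1, 4.14], [0.04, 2.09], [-2.66, 2.66]. Speed limits (rad/s): [2.57, 2.57, 3.14, 3.14, 3.14, 3.14, 3.14].

INTERFACE

Orientations are given as a unit quaternion [x, y, z, w].
In Python, from plant import r gives the robot as it stands. The module is installed in compiled form; this text tells all that it offers.
- The arm moves only by the tool step_arm, never from a script. Its argument "increments" is a list of rows, each a list of 2 entries, a list of its own where there are three numbers: the shift along the world's x, y, z in cm, then the turn, a rotation vector about the world's x, y, z in degrees. A call has exactly 10 rows; each row shifts and turns the commanded pose from where the row before left it; what a row does not reach is not made up. A row lasts 1/10 s, in which the tool goes at most 50 mm and 8.59 degrees, less where a joint would pass 70% of its speed; a pose out of reach is approached as far as the arm can. A call is refused whole if a number of a shift passes 5 or a number of a turn 8.59, either way. A call with a gripper value outside its range is refused whole. "fingers" is the opening, from 0 (shut) to 1 (fully open), set as the call begins (left out, the last holds). The fingers move at their own pace and stop on an object; "grip_force" is the grip in N (left out, the last holds). Time passes only in rows, so rows that do not move let the fingers close, or fill a call up. It gives the time, the measured TCP pose, the force, the opening and the grip force at its end, in the units of the state.
- r.get_state(): the state, without advancing time (a new reading comes with each control period).
- r.snapshot(name): name is "side" or "top"; returns (picture, depth): 480x640x3 uint8, red, green, blue; 480x640 float32, m along the optical axis (not along the pixel's ray), 0 where there is no reading.
- r.calibration(name): a dict with "fov_y" (degrees; the focal length in pixels is half the picture's height over the tangent of half this angle, whatever the lens; pixels are square), "cx", "cy" (the principal point, pixels), "R" (3x3) and "t" (3): a world point X has camera coordinates R X + t. Camera axes: x right, y down, z forward; pixel columns grow to the right and rows downward; lengths in m; the calibration is good to about 2 mm. A picture is of the moment at which its call begins. calibration takes no time and is no camera call.
- r.finish_job(): hands the job in; it is judged then, once.
The state is a dict: "clock": time; "q": joint angles; "qd": joint speeds; "joint_torque": joint torques, N m; "tool_pos": TCP position; "eef_rot": TCP orientation; "contact_force": force on the tool from outside, world axes, zero at the start; "moment": the same for the moment, N m; "opening": opening from 0.0 (shut) to 1.0 (fully open); "finger_force": force on a finger pad.
Only numpy, scipy, OpenCV 4.12 (cv2) and the standard library are available. Lean on these libraries where they do the work, as an engineer would, in place of code of your own. Each camera call takes 0.05 s, during which the arm holds its last target. There are 200 camera calls.

TASK

Close the aluminium mould box: hook the latch's wire loop behind the keeper on the sliding half and draw it back snug under the keeper's lip, then press the lever down over centre until it lies fully home, and let go. Feel your way gently: do not drag or press the loop hard on the keeper, do not force the lever, and leave the things lying round about where they are.

Things in the scene. Friction and masses are not known exactly. Their poses are not given: they have to be found in the camera images.
- mould: Aluminium mould box on a 290x104x14 mm board screwed to the bench, a draw latch on top. Origin: centre of the board's underside. +x runs from the lever towards the keeper, z up; the latch moves in its plane y = 0. Both halves: tops at z = 54 mm, y -42 to 42 mm; fixed half x = -135 to 26 mm, sliding half 37 to 138 mm.
- half: Sliding half, 101x84x40 mm. Origin: centre of its underside, at mould x = 87.5, z = 14 mm when open; axes as the mould's. Springs (16 N/mm) push it out against a stop; the closed latch draws it in (-x) by 2 to 7 mm.
- half_top (a point): Centre of the sliding half's top, axes as the mould's. On it a keeper: 3 mm plate (to x = 26) with a 24 mm wide (y) hook, 19 mm high, open to +x: its rear face leans 12 degrees to +x; a lip over it (z 16 to 19 mm) ends 6.8 mm behind the face's foot. The foot is at x = -5.9 +- 2 mm (screwed in slots, not measured). The bar, seated under the lip on the face, is at x = -0.9 +- 2, z = 6.5 mm.
- axle (a point): Centre of the lever's axle, at mould [-10, 0, 72] mm.
- lever: Steel lever with red sleeve, 75 mm long, 26 mm wide; origin on the axle. Angle 0, closed, on a firm rubber stop: axes as the mould's, lying flat to mould -x. It opens up and over to +x (positive about +y) to 2.6 rad; starts at 1.4 to 1.7 rad; stays where put (0.05 N m).
- lever_end (a point): Middle of the sleeve's upper face near the free end, at [-70, 0, 12] mm of the lever's frame (sleeve 32 to 74 mm from the axle). With the loop hooked, pressing takes up to about 10 N at 55 mm from the axle, until dead centre at about 0.37 rad; below that it is drawn down but may stick short of the stop and wants pressing home. More than 30 N overloads it.
- loop: Steel wire loop; its origin is its pivot, at [-13, 0, -4] mm of the lever's frame. Two legs at y = +-21 mm run along its +x. Its hinge (about y, 0.05 N m) is stiff: it stays where put, and swings up with the closing lever unless caught snug under the keeper's lip. It starts tilted up 0.15 to 0.55 rad, above the keeper. Moving it swings the lever too (about 9 N at the tab).
- loop_bar (a point): Centre of the loop's 7 mm round crossbar, at [105, 0, 0] mm of the loop's frame. More than 25 N of the held loop on the keeper or sliding half overloads it.
- loop_tab (a point): Grip point on the loop's black finger tab, at [118, 0, 34] mm of the loop's frame. The tab is 12 mm thick (y), 12 mm in x and reaches z = 16 to 46 mm of that frame; pinch it across y from above (it may turn between the fingers).
- tape_measure: Yellow tape measure, 42x78x70 mm, origin under its centre; leave alone.
- stop_block: Pale wood block, 40x100x40 mm, origin under its centre; leave alone.
- screwdriver_yel: Yellow screwdriver, 190 mm long, 29 mm thick, origin under its centre; leave alone.

How it is judged:
By the outcome, as a careful person would: the job done as asked, in the order asked, and still so for the second after the job is handed in, with the robot touching nothing.
It also fails if it takes over 67 s, if anything falls off the work surface, if the arm or the gripper's body presses on something with over 40 N, if the wrist force passes 120 N, or if a joint passes its speed limit or range.

## Working session

There is one attempt and no reset: what is moved stays moved. The work goes in short steps, Python scripts to look and compute and a tool call to move; the robot and the scene stay as the last step left them, time stands still between calls to the robot, and variables do not carry over. Pictures are saved under pics/ and viewed, at most 10 in all, crops included, and the job is handed in when it is done.

Besides the shell and the picture viewer there is one more tool, called as name(argument=value, ...), one argument or row to a line, values as JSON. step_arm: Moves the arm, as the interface text tells. Its arguments: {"type":"object","properties":{"increments":{"type":"array","items":{"type":"array"}},"fingers":{"type":"number"},"grip_force":{"type":"number"}},"required":["increments"]}

```bash
mkdir -p pics
cat > h.py <<'E'
import numpy as np,cv2
from plant import r
def snap(n,f):
    p,d=r.snapshot(n); cv2.imwrite(f'pics/{f}.png',p[:,:,::-1]); np.save(f'pics/{f}.npy',d); return p,d
def w(n,u,v,d):
    c=r.calibration(n); f=240/np.tan(np.radians(c['fov_y'])/2)
    X=np.array([(u-c['cx'])/f*d,(v-c['cy'])/f*d,d]); return np.array(c['R']).T@(X-np.array(c['t']))
def proj(n,X):
    c=r.calibration(n); f=240/np.tan(np.radians(c['fov_y'])/2)
    q=np.array(c['R'])@np.asarray(X)+np.array(c['t']); return f*q[0]/q[2]+c['cx'],f*q[1]/q[2]+c['cy']
E
python3 - <<'E'
from h import *
for n in('side','top'):
    snap(n,n+'0'); c=r.calibration(n); print(n,c, -np.array(c['R']).T@np.array(c['t']))
print(r.get_state())
E
```

```text
side {'fov_y': 57.48851224240394, 'cx': 309.14636863090084, 'cy': 239.38076841712677, 'R': array([[-0.85254381, -0.52250086,  0.01272392],
       [-0.33829038,  0.53309039, -0.77548324],
       [ 0.39840767, -0.66543781, -0.63123993]]), 't': array([0.55274367, 0.25635008, 0.65878798])} [0.29549278 0.59053372 0.6076154 ]
top {'fov_y': 55.16701344981339, 'cx': 317.3525068286029, 'cy': 235.22127800053295, 'R': array([[-0.01703697, -0.99955019, -0.02468119],
       [-0.9912663 ,  0.02011399, -0.13033247],
       [ 0.13077028,  0.02224516, -0.9911631 ]]), 't': array([0.03273097, 0.60631843, 0.84989858])} [0.49043918 0.00161463 0.92221893]
{'clock': 0.1, 'q': array([-1.24115788,  0.68991966, -0.19449611,  1.56618942,  0.15731209,
        0.90247432, -0.21506265]), 'qd': array([-0.00052135, -0.00251194,  0.00164058, -0.00145001,  0.00054422,
       -0.00085092, -0.00129647]), 'joint_torque': array([-1.60545173e-03, -5.28506899e+01, -1.27095256e+00, -1.53839636e+01,
       -5.25347411e-02,  2.03366733e-03,  4.03614933e-05]), 'tool_pos': array([0.18211189, 0.59731988, 0.2379909 ]), 'eef_rot': array([ 1.47332660e-01,  9.89086673e-01, -7.98787449e-04, -5.14902658e-05]), 'contact_force': array([0.90826003, 0.43724793, 1.03523847]), 'moment': array([-0.00227525, -0.02573632,  0.00829139]), 'finger_force': 0.0, 'opening': 1.002592210564857}
```

View pics/side0.png

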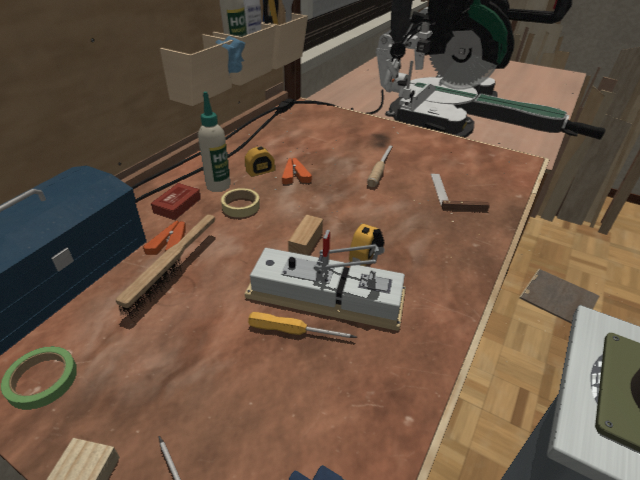

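View pics/top0.png

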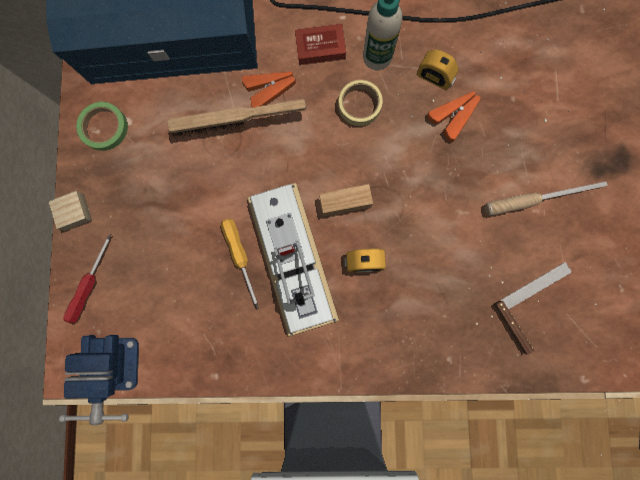

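The side view shows the box at about (325,285) with the tape measure behind it. In the top view the box runs from (275,190) to (310,330), with the keeper end nearest the robot. Next I'll enlarge both.

Run:
```python
import cv2
a=cv2.imread('pics/top0.png')[170:345,225:400]; cv2.imwrite('pics/topc.png',cv2.resize(a,(595,595),interpolation=cv2.INTER_CUBIC)) # x3.4
b=cv2.imread('pics/side0.png')[220:340,235:415]; cv2.imwrite('pics/sidec.png',cv2.resize(b,None,fx=4.4,fy=4.4,interpolation=cv2.INTER_CUBIC))
```

```text
(no output)
```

View pics/topc.png

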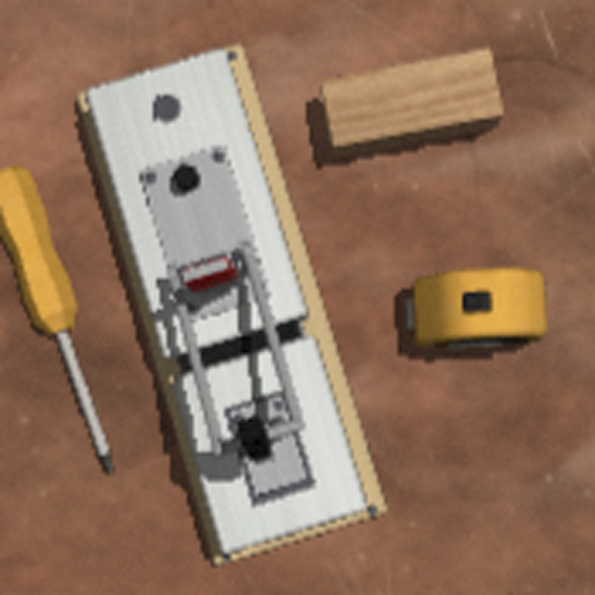

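View pics/sidec.png

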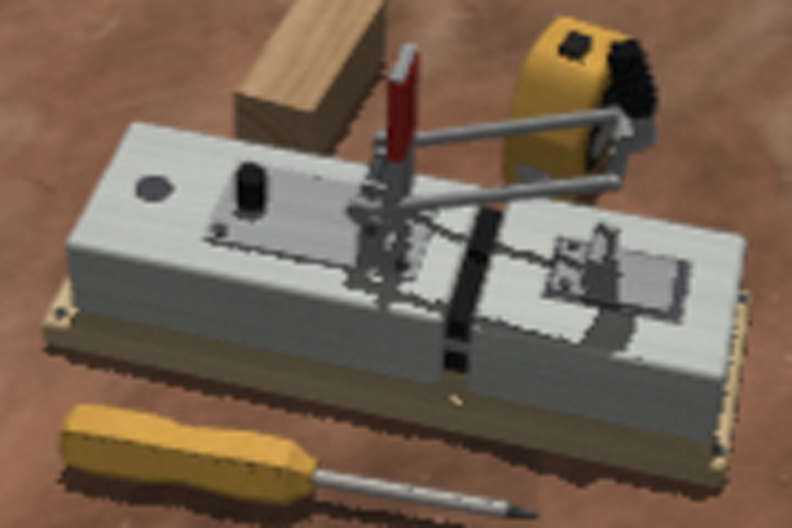

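In the crops the keeper hook shows at side-crop (605,240) and the bar ends at (615,115) and (615,182). The lever tip is at (405,50), and the top crop has the bar from (218,450) to (298,427). I'll fit the pose to these.

```bash
cat >> h.py <<'E'
from scipy.optimize import least_squares
def Ry(a): return np.array([[np.cos(a),0,np.sin(a)],[0,1,0],[-np.sin(a),0,np.cos(a)]])
def M(p):
    c,s=np.cos(p[2]),np.sin(p[2]); return np.array([[c,-s,0],[s,c,0],[0,0,1]]),np.array([p[0],p[1],0])
def lev(th,v): return np.array([-.010,0,.072])+Ry(th)@np.array(v)
def lp(th,ph,v): return lev(th,[-.013,0,-.004])+Ry(-ph)@np.array(v)
E
cat > fit.py <<'E'
from h import *
T=lambda u,v:(225+(u-1.2)/3.4,170+(v-1.2)/3.4); S=lambda u,v:(235+(u-1.7)/4.4,220+(v-1.7)/4.4)
box=[('top',T(88,93),(-.135,-.042,.054)),('top',T(228,52),(-.135,.042,.054)),
('side',S(68,243),(-.135,-.042,.054)),('side',S(137,122),(-.135,.042,.054)),('side',S(722,378),(.138,-.042,.054)),('side',S(747,237),(.138,.042,.054))]
lat=[('side',S(615,115),'b',21),('side',S(615,182),'b',-21),('top',T(218,450),'b',-21),('top',T(298,427),'b',21),('side',S(405,50),'l',0)]
def res(p):
    R,t=M(p); o=[]
    for n,uv,X in box: o+=list(np.array(proj(n,R@np.array(X)+t))-uv)
    for n,uv,k,y in lat:
        X=lp(p[3],p[4],[.105,y/1e3,0]) if k=='b' else lev(p[3],[-.074,0,.006])
        o+=list(np.array(proj(n,R@X+t))-uv)
    return np.array(o)
s=least_squares(res,[.45,.05,-2.9,1.5,.3]); print(s.x, res(s.x).reshape(-1,2).round(1).tolist())
p=s.x; np.save('p.npy',p); R,t=M(p)
for nm,X in [('tab',lp(p[3],p[4],[.118,0,.034])),('bar',lp(p[3],p[4],[.105,0,0]))]: print(nm,X.round(4),(R@X+t).round(4))
for n in('side','top'):
    d=np.load(f'pics/{n}0.npy'); vv,uu=np.nonzero(d>0)
    c=r.calibration(n); f=240/np.tan(np.radians(c['fov_y'])/2); z=d[vv,uu]
    W=(np.stack([(uu-c['cx'])/f*z,(vv-c['cy'])/f*z,z],1)-c['t'])@np.array(c['R'])
    m=(W-t)@R
    k=(abs(m[:,1])<.042)&(abs(m[:,0])<.13)&(abs(m[:,2]-.054)<.006); print(n,'top z',np.median(m[k,2]),k.sum())
    k=(abs(m[:,1])<.012)&(m[:,0]>.06)&(m[:,0]<.12)&(m[:,2]>.061)&(m[:,2]<.16)
    q=m[k]; print((q[np.argsort(q[:,2])]*1e3).round(0).astype(int).tolist()[:60])
E
python3 fit.py
```

```text
[ 0.56609497  0.07350302 -2.86547738  1.54561361  0.38501254] [[-0.8, -1.2], [-0.4, -1.6], [-0.7, -0.7], [-0.5, -1.6], [1.2, 0.2], [0.8, -0.6], [3.6, -0.7], [-0.3, -0.3], [-0.2, 0.1], [-0.4, -0.2], [-1.1, 2.3]]
tab [0.0823 0.     0.1607] [0.4869 0.0511 0.1607]
bar [0.083  0.     0.1243] [0.4863 0.0509 0.1243]
side top z 0.05411663843445112 3942
[[75, -9, 61], [76, -12, 61], [76, -1, 62], [77, -11, 64], [79, -11, 64], [76, 6, 65], [82, -12, 66], [79, -11, 67], [76, -9, 67], [80, -11, 67], [82, -11, 70], [80, -12, 70], [83, 2, 71], [86, 5, 71], [84, 9, 72], [86, -4, 72], [87, -9, 72], [84, -4, 72], [85, 4, 72], [85, -1, 72], [86, -7, 72], [81, 2, 72], [77, 3, 72], [87, 1, 72], [85, 11, 72], [79, -9, 73], [78, 1, 73], [84, -3, 73], [85, -8, 73], [83, -8, 73], [82, -1, 73], [85, -11, 73], [82, -12, 73], [77, -5, 73], [86, 6, 73], [82, -6, 73], [83, -11, 73], [78, -2, 73], [81, 4, 73], [83, 4, 73], [80, 8, 74], [85, -1, 74], [84, 4, 74], [83, 1, 74], [86, 7, 74], [82, 9, 74], [79, -5, 74], [77, 5, 74], [83, 9, 74], [80, 5, 74], [78, -11, 74], [82, 6, 74], [79, -8, 74], [82, -5, 74], [77, 
[... 277 characters left out ...]
 [80, 11, 125], [86, 8, 125], [85, 11, 125], [82, 11, 125], [84, 8, 125], [86, -10, 125], [84, 12, 126], [83, 10, 126], [86, 6, 126], [82, -11, 126], [84, -11, 126], [82, 7, 126], [83, -9, 126], [81, 9, 126], [81, -10, 126], [83, 9, 126], [86, -12, 126], [84, 7, 127], [80, 6, 127], [81, -9, 128], [84, -10, 128], [81, 8, 128], [95, -2, 131], [95, 3, 131], [94, 6, 132], [95, -3, 133], [94, 0, 135], [95, 2, 135], [94, -1, 136], [94, 5, 147], [93, 2, 148], [92, 4, 148], [93, -2, 149], [87, 7, 149], [93, 3, 149], [92, -5, 150], [93, -3, 150], [92, 6, 151], [91, -3, 152], [92, 0, 152], [82, 7, 152], [92, -1, 152], [89, 7, 153], [91, 3, 154], [91, 6, 156], [91, 1, 156], [90, 5, 157], [90, -2, 157]]
```

The mould sits at (0.566, 0.074) with a yaw of −164.2°. The lever is at 1.55 rad and the loop is tilted up 0.385 rad. I'll move above the tab, turning and tilting the tool on the way.

step_arm(
  increments=[
    [[1.5,-2.7,0.3],[0,0,3.27]],
    [[1.5,-2.7,0.3],[0,0,3.27]],
    [[1.5,-2.7,0.3],[0,0,3.27]],
    [[1.5,-2.7,0.3],[0,0,3.27]],
    [[1.5,-2.7,0.3],[0,0,3.27]],
    [[1.5,-2.7,0.3],[0,0,3.27]],
    [[1.5,-2.7,0.3],[0,0,3.27]],
    [[1.5,-2.7,0.3],[0,0,3.27]],
    [[1.5,-2.7,0.3],[0,0,3.27]],
    [[1.5,-2.7,0.3],[0,0,3.27]],
  ],
  fingers=0.6,
)

```text
clock: 1.1
tool_pos: [0.3325, 0.3265, 0.2686]
eef_rot: [-0.138, 0.99, -0.0, -0.0]
contact_force: [0.9, 0.6, 0.5]
opening: 0.598
finger_force: 0.0
```

step_arm(
  increments=[
    [[1.5,-2.7,-0.3],[-0.54,1.92,0]],
    [[1.5,-2.7,-0.3],[-0.54,1.92,0]],
    [[1.5,-2.7,-0.3],[-0.54,1.92,0]],
    [[1.5,-2.7,-0.3],[-0.54,1.92,0]],
    [[1.5,-2.7,-0.3],[-0.54,1.92,0]],
    [[1.5,-2.7,-0.3],[-0.54,1.92,0]],
    [[1.5,-2.7,-0.3],[-0.54,1.92,0]],
    [[1.5,-2.7,-0.3],[-0.54,1.92,0]],
    [[1.5,-2.7,-0.3],[-0.54,1.92,0]],
    [[1.5,-2.7,-0.3],[-0.54,1.92,0]],
  ],
)

```text
clock: 2.1
tool_pos: [0.4825, 0.0565, 0.2384]
eef_rot: [-0.135, 0.975, -0.024, -0.173]
contact_force: [-0.2, 0.1, -0.2]
opening: 0.6
finger_force: 0.0
```

```bash
cat >> h.py <<'E'
from scipy.spatial.transform import Rotation as Ro
def st():
    s=r.get_state(); p=np.load('p.npy'); R,t=M(p)
    A=R.T@Ro.from_quat(s['eef_rot']).as_matrix(); tcp=R.T@(s['tool_pos']-t)
    g=tcp-.019*A[:,2]
    print('t',round(s['clock'],2),'q',s['q'].round(2),'tcp',s['tool_pos'].round(4),'op',round(s['opening'],3),'ff',round(s['finger_force'],1))
    print('mould: tcp',(tcp*1e3).round(1),'grasp',(g*1e3).round(1),'toolz',A[:,2].round(3),'tooly',A[:,1].round(3),'F',(R.T@s['contact_force']).round(1),'Mo',(R.T@s['moment']).round(2))
    return s
E
python3 - <<'E'
from h import *
st(); snap('side','side1'); snap('top','top1')
E
python3 -c "
import cv2
a=cv2.imread('pics/side1.png')[150:330,230:450]; cv2.imwrite('pics/side1c.png',cv2.resize(a,None,fx=3.2,fy=3.2,interpolation=cv2.INTER_CUBIC))"
```

```text
t 2.1 q [ 0.01  0.69 -0.4   1.67  0.24  1.19  1.36] tcp [0.4825 0.0565 0.2384] op 0.6 ff 0.0
mould: tcp [ 85.   -6.4 238.4] grasp [ 78.5  -6.4 256.3] toolz [ 0.343 -0.001 -0.939] tooly [-0.001 -1.     0.001] F [ 0.2 -0.1 -0.2] Mo [-0.05  0.31 -0.06]
```

View pics/side1c.png

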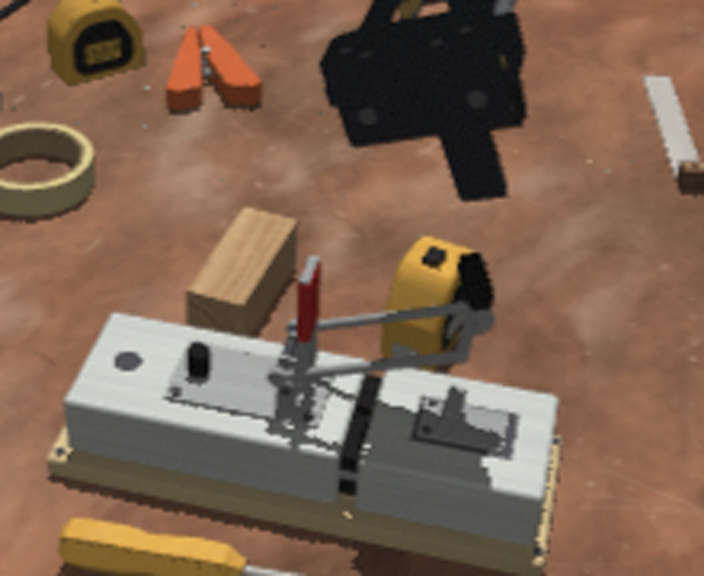

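The gripper is poised above the tab, which shows at (475,285) in the crop. I'll descend and then close softly.

step_arm(
  increments=[
    [[-0.1,-0.7,-0.5],[0,0,0]],
    [[0,0,-1.1],[0,0,0]],
    [[0,0,-1.1],[0,0,0]],
    [[0,0,-1.1],[0,0,0]],
    [[0,0,-1.1],[0,0,0]],
    [[0,0,-1.1],[0,0,0]],
    [[0,0,-1.1],[0,0,0]],
    [[0,0,-1.1],[0,0,0]],
    [[0,0,-1.1],[0,0,0]],
    [[0,0,0],[0,0,0]],
  ],
)

```text
clock: 3.2
tool_pos: [0.4803, 0.0506, 0.1444]
eef_rot: [-0.135, 0.975, -0.024, -0.173]
contact_force: [0.2, -0.2, -0.4]
opening: 0.602
finger_force: 0.0
```

step_arm(
  increments=[
    [[0,0,0],[0,0,0]],
    [[0,0,0],[0,0,0]],
    [[0,0,0],[0,0,0]],
    [[0,0,0],[0,0,0]],
    [[0,0,0],[0,0,0]],
    [[0,0,0],[0,0,0]],
    [[0,0,0],[0,0,0]],
    [[0,0,0],[0,0,0]],
    [[0,0,0],[0,0,0]],
    [[0,0,0],[0,0,0]],
  ],
  fingers=0,
  grip_force=25,
)

```text
clock: 4.2
tool_pos: [0.4813, 0.0502, 0.1457]
eef_rot: [-0.135, 0.976, -0.024, -0.172]
contact_force: [0.7, -3.7, 0.4]
opening: 0.131
finger_force: 25.0
```

Run:
```python
from h import *
st()
# plan: joint (th,phi) for waypoint bar positions, tool follows phi
p=np.load('p.npy')
def ik(b,g):
    s=least_squares(lambda q:(lp(q[0],q[1],[.105,0,0])[[0,2]]-np.array(b)/1e3)*1e3,g); return s.x,abs(s.fun).max()
g=p[3:5]
for b in [(83,124.3),(94,100),(97,85),(97,75),(96,66),(95,62),(92,61.5),(90,61),(88,61),(86.6,60.5),(85,60.5)]:
    x,e=ik(b,g); g=x; T=lp(x[0],x[1],[.118,0,.037])*1e3; print(b,'th %.3f ph %.1fdeg'%(x[0],np.degrees(x[1])),T[[0,2]].round(1),round(e,2))
```

```text
t 4.2 q [-0.    0.82 -0.37  1.75  0.31  0.99  1.32] tcp [0.4813 0.0502 0.1457] op 0.131 ff 25.0
mould: tcp [ 88.   -0.7 145.7] grasp [ 81.5  -0.7 163.6] toolz [ 0.341  0.    -0.94 ] tooly [-0.001 -1.    -0.001] F [0.3 3.8 0.4] Mo [0.71 0.27 0.4 ]
(83, 124.3) th 1.546 ph 22.0deg [ 81.2 163.5] 0.0
(94, 100) th 1.869 ph 7.9deg [101.8 138.4] 0.0
(97, 85) th 2.017 ph -0.2deg [110.2 121.9] 0.0
(97, 75) th 2.055 ph -5.7deg [113.6 110.5] 0.0
(96, 66) th 2.076 ph -10.6deg [115.6 100. ] 0.0
(95, 62) th 2.064 ph -12.8deg [115.9  95.2] 0.0
(92, 61.5) th 1.855 ph -13.3deg [113.1  94.5] 0.0
(90, 61) th 1.713 ph -13.5deg [111.3  94. ] 0.0
(88, 61) th 1.552 ph -13.2deg [109.1  94.1] 0.0
(86.6, 60.5) th 1.441 ph -13.1deg [107.7  93.6] 0.0
(85, 60.5) th 1.287 ph -12.6deg [105.7  93.8] 0.0
```

Gripped on the tab. I'll swing the loop forward and down towards bar position (97, 85) mm.

step_arm(
  increments=[
    [[-0.24,-0.14,-0.435],[0.64,-2.26,0]],
    [[-0.258,-0.073,-0.435],[0.64,-2.26,0]],
    [[-0.258,-0.073,-0.435],[0.64,-2.26,0]],
    [[-0.258,-0.073,-0.435],[0.64,-2.26,0]],
    [[-0.258,-0.073,-0.435],[0.64,-2.26,0]],
    [[-0.258,-0.073,-0.435],[0.64,-2.26,0]],
    [[-0.137,-0.039,-0.415],[0.55,-1.95,0]],
    [[-0.137,-0.039,-0.415],[0.55,-1.95,0]],
    [[-0.137,-0.039,-0.415],[0.55,-1.95,0]],
    [[-0.137,-0.039,-0.415],[0.55,-1.95,0]],
  ],
)

```text
clock: 5.2
tool_pos: [0.4626, 0.0448, 0.1033]
eef_rot: [-0.136, 0.99, 0.004, 0.022]
contact_force: [6.6, -3.6, -3.1]
opening: 0.132
finger_force: 25.0
```

```bash
python3 - <<'E'
from h import *
st(); snap('side','side2')
E
python3 -c "
import cv2
a=cv2.imread('pics/side2.png')[200:340,270:420]; cv2.imwrite('pics/side2c.png',cv2.resize(a,None,fx=4.2,fy=4.2,interpolation=cv2.INTER_CUBIC))"
```

```text
t 5.2 q [-0.09  0.73 -0.16  2.2   0.54  0.21  1.1 ] tcp [0.4626 0.0448 0.1033] op 0.132 ff 25.0
mould: tcp [107.4  -0.7 103.3] grasp [108.3  -0.6 122.3] toolz [-0.045 -0.001 -0.999] tooly [-0.002 -1.     0.001] F [-5.4  5.2 -3.1] Mo [ 0.95  0.83 -0.05]
```

View pics/side2c.png

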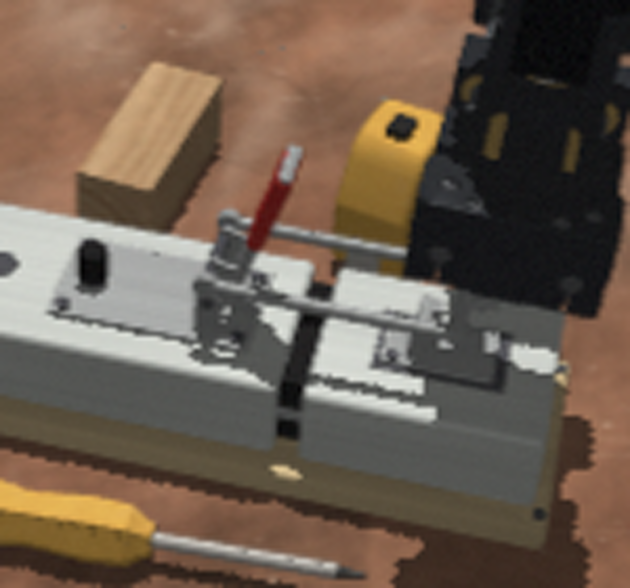

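The loop is descending towards the keeper and the lever leans to the right at (270,200). The wrist joint q6 is close to its limit, so I'll hold the tool upright and let the tab turn in the fingers.

step_arm(
  increments=[
    [[-0.06,-0.02,-0.12],[0,0,0]],
    [[-0.06,-0.02,-0.12],[0,0,0]],
    [[-0.06,-0.02,-0.12],[0,0,0]],
    [[-0.06,-0.02,-0.12],[0,0,0]],
    [[-0.06,-0.02,-0.12],[0,0,0]],
    [[-0.06,-0.02,-0.12],[0,0,0]],
    [[-0.06,-0.02,-0.12],[0,0,0]],
    [[-0.06,-0.02,-0.12],[0,0,0]],
    [[0,0,-0.12],[0,0,0]],
    [[0,0,-0.12],[0,0,0]],
  ],
  grip_force=15,
)

```text
clock: 6.25
tool_pos: [0.4582, 0.0434, 0.0914]
eef_rot: [-0.137, 0.99, 0.004, 0.022]
contact_force: [5.2, -1.9, 0.5]
opening: 0.135
finger_force: 15.0
```

```bash
cat >> h.py <<'E'
def cloud(n,f):
    p=np.load('p.npy');R,t=M(p); d=np.load(f'pics/{f}.npy'); vv,uu=np.nonzero(d>0)
    c=r.calibration(n); F=240/np.tan(np.radians(c['fov_y'])/2); z=d[vv,uu]
    W=(np.stack([(uu-c['cx'])/F*z,(vv-c['cy'])/F*z,z],1)-c['t'])@np.array(c['R'])
    return (W-t)@R*1e3
def loopfit(f):
    # near leg (y=-21): points above the box; lever red sleeve angle
    m=cloud('side',f); k=(m[:,1]<-15)&(m[:,1]>-27)&(m[:,0]>15)&(m[:,0]<108)&(m[:,2]>59)&(m[:,2]<150); q=m[k]
    if len(q)>5:
        a=np.polyfit(q[:,0],q[:,2],1); print('leg n',len(q),'slope deg',np.degrees(np.arctan(a[0])).round(1),'z at 0,90',np.polyval(a,[0,90]).round(1),'xmax',q[:,0].max().round(1))
    k=(abs(m[:,1])<14)&(m[:,2]>95)&(m[:,0]<40)&(m[:,0]>-60)&(m[:,2]<160);q=m[k]
    e=q-np.array([-10,0,72]); dd=np.hypot(e[:,0],e[:,2]); e=e[dd<80]
    if len(e): print('lever th ~',np.median(np.arctan2(e[:,2],-e[:,0])).round(2),len(e))
E
python3 - <<'E'
from h import *
st(); snap('side','side3')
for f in('side0','side2','side3'): loopfit(f)
E
python3 -c "
import cv2
a=cv2.imread('pics/side3.png')[200:340,270:420]; cv2.imwrite('pics/side3c.png',cv2.resize(a,None,fx=4.2,fy=4.2,interpolation=cv2.INTER_CUBIC))"
```

```text
t 6.25 q [-0.11  0.75 -0.13  2.21  0.56  0.16  1.09] tcp [0.4582 0.0434 0.0914] op 0.135 ff 15.0
mould: tcp [112.   -0.5  91.4] grasp [112.8  -0.5 110.4] toolz [-0.044 -0.001 -0.999] tooly [-0.002 -1.     0.001] F [-4.5  3.3  0.5] Mo [ 0.81  0.91 -0.01]
leg n 164 slope deg 22.0 z at 0,90 [ 91.9 128.2] xmax 86.1
lever th ~ 1.72 159
leg n 180 slope deg -0.3 z at 0,90 [87.2 86.8] xmax 103.0
lever th ~ 1.98 125
leg n 178 slope deg -5.8 z at 0,90 [85.9 76.7] xmax 98.9
lever th ~ 2.11 144
```

View pics/side3c.png

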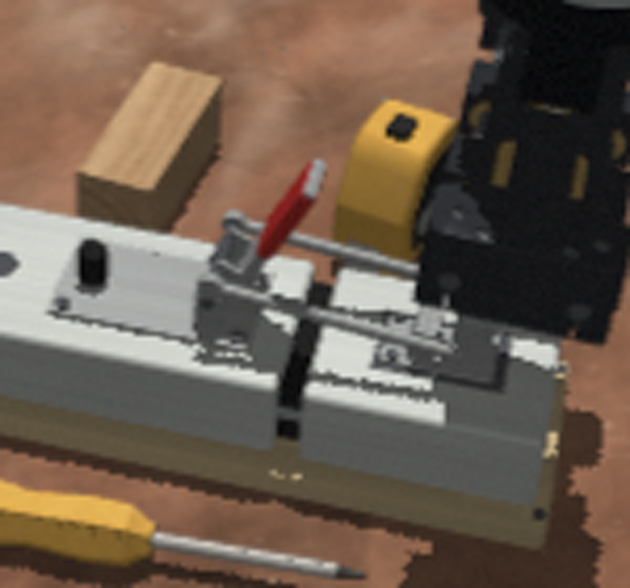

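The bar is at about (96, 75) mm and clear of the lip, with leg slope −5.8° and no vertical force. I'll lower it behind the lip.

step_arm(
  increments=[
    [[-0.05,-0.01,-0.14],[-0.08,0.29,0]],
    [[-0.05,-0.01,-0.14],[-0.08,0.29,0]],
    [[-0.05,-0.01,-0.14],[-0.08,0.29,0]],
    [[-0.05,-0.01,-0.14],[-0.08,0.29,0]],
    [[-0.04,-0.01,-0.14],[-0.08,0.29,0]],
    [[-0.04,-0.01,-0.14],[-0.08,0.29,0]],
    [[-0.04,-0.01,-0.14],[-0.08,0.29,0]],
    [[-0.04,-0.01,-0.14],[-0.08,0.29,0]],
    [[-0.04,-0.01,-0.14],[-0.08,0.29,0]],
    [[-0.04,-0.01,-0.14],[-0.08,0.29,0]],
  ],
)

```text
clock: 7.3
tool_pos: [0.4545, 0.0425, 0.0774]
eef_rot: [-0.136, 0.991, 0.0, -0.004]
contact_force: [5.8, -2.2, 0.7]
opening: 0.131
finger_force: 15.0
```

Run:
```python
from h import *
st(); snap('side','side4')
loopfit('side4')
```

```text
t 7.3 q [-0.1   0.79 -0.16  2.18  0.54  0.21  1.1 ] tcp [0.4545 0.0425 0.0774] op 0.131 ff 15.0
mould: tcp [115.8  -0.6  77.4] grasp [115.7  -0.5  96.4] toolz [ 0.007 -0.001 -1.   ] tooly [-0.002 -1.     0.001] F [-5.   3.7  0.7] Mo [0.91 1.29 0.04]
leg n 181 slope deg -14.3 z at 0,90 [87.8 64.9] xmax 99.3
lever th ~ 2.23 165
```

The bar is behind and under the lip at z ≈ 62 mm. I'll draw it back gently.

step_arm(
  increments=[
    [[0.07,0.02,-0.015],[0,0,0]],
    [[0.07,0.02,-0.015],[0,0,0]],
    [[0.07,0.02,-0.015],[0,0,0]],
    [[0.07,0.02,-0.015],[0,0,0]],
    [[0.07,0.02,-0.015],[0,0,0]],
    [[0.07,0.02,-0.015],[0,0,0]],
    [[0.07,0.02,-0.015],[0,0,0]],
    [[0.07,0.02,-0.015],[0,0,0]],
    [[0.07,0.02,-0.015],[0,0,0]],
    [[0.07,0.02,-0.015],[0,0,0]],
  ],
)

```text
clock: 8.35
tool_pos: [0.4545, 0.0423, 0.0753]
eef_rot: [-0.137, 0.991, -0.002, -0.01]
contact_force: [-5.4, -4.3, 6.9]
opening: 0.133
finger_force: 15.0
```

Run:
```python
from h import *
st(); snap('side','side5')
loopfit('side5')
```

```text
t 8.35 q [-0.09  0.8  -0.17  2.17  0.54  0.24  1.11] tcp [0.4545 0.0423 0.0753] op 0.133 ff 15.0
mould: tcp [115.9  -0.4  75.3] grasp [115.5  -0.4  94.3] toolz [ 0.021  0.    -1.   ] tooly [-0.001 -1.    -0.   ] F [6.4 2.7 6.9] Mo [ 0.6  -1.24  0.03]
leg n 181 slope deg -15.9 z at 0,90 [88.5 62.9] xmax 98.6
lever th ~ 2.23 174
```

The bar rests on the plate and the pull is still below the hinge friction. I'll keep pulling and ease up slightly.

step_arm(
  increments=[
    [[0.05,0.015,0.03],[0,0,0]],
    [[0.05,0.015,0.03],[0,0,0]],
    [[0.05,0.015,0.03],[0,0,0]],
    [[0.05,0.015,0.03],[0,0,0]],
    [[0.05,0.015,0.03],[0,0,0]],
    [[0.05,0.015,0.03],[0,0,0]],
    [[0.05,0.015,0],[0,0,0]],
    [[0.05,0.015,0],[0,0,0]],
    [[0,0,0],[0,0,0]],
    [[0,0,0],[0,0,0]],
  ],
)

```text
clock: 9.4
tool_pos: [0.4552, 0.0425, 0.0764]
eef_rot: [-0.137, 0.99, -0.002, -0.013]
contact_force: [-8.5, -5.9, 2.2]
opening: 0.135
finger_force: 15.0
```

Run:
```python
from h import *
st(); snap('side','side6')
loopfit('side6')
```

```text
t 9.4 q [-0.09  0.79 -0.18  2.16  0.53  0.25  1.11] tcp [0.4552 0.0425 0.0764] op 0.135 ff 15.0
mould: tcp [115.1  -0.4  76.4] grasp [114.6  -0.4  95.4] toolz [ 0.027  0.001 -1.   ] tooly [-0.001 -1.    -0.001] F [9.8 3.4 2.2] Mo [ 0.55 -1.82  0.06]
leg n 184 slope deg -15.1 z at 0,90 [87.9 63.5] xmax 98.3
lever th ~ 2.18 152
```

step_arm(
  increments=[
    [[0.06,0.015,0],[0,0,0]],
    [[0.06,0.015,0],[0,0,0]],
    [[0.06,0.015,0],[0,0,0]],
    [[0.06,0.015,0],[0,0,0]],
    [[0.06,0.015,0],[0,0,0]],
    [[0.06,0.015,0],[0,0,0]],
    [[0.06,0.015,0],[0,0,0]],
    [[0.06,0.015,0],[0,0,0]],
    [[0,0,0],[0,0,0]],
    [[0,0,0],[0,0,0]],
  ],
)

```text
clock: 10.45
tool_pos: [0.4609, 0.0441, 0.0764]
eef_rot: [-0.137, 0.99, -0.002, -0.013]
contact_force: [-7.0, -5.1, 1.3]
opening: 0.134
finger_force: 15.0
```

Run:
```python
from h import *
st(); snap('side','side7')
loopfit('side7')
```

```text
t 10.45 q [-0.08  0.8  -0.19  2.15  0.53  0.27  1.12] tcp [0.4609 0.0441 0.0764] op 0.134 ff 15.0
mould: tcp [109.2  -0.4  76.4] grasp [108.7  -0.4  95.4] toolz [ 0.025  0.    -1.   ] tooly [-0.001 -1.    -0.   ] F [8.1 3.  1.3] Mo [ 0.54 -1.55  0.05]
leg n 166 slope deg -12.9 z at 0,90 [83.5 62.8] xmax 92.5
lever th ~ 1.8 142
```

step_arm(
  increments=[
    [[0.05,0.015,-0.01],[0,0,0]],
    [[0.05,0.015,-0.01],[0,0,0]],
    [[0.05,0.015,-0.01],[0,0,0]],
    [[0.05,0.015,-0.01],[0,0,0]],
    [[0.05,0.015,-0.01],[0,0,0]],
    [[0.05,0.015,-0.01],[0,0,0]],
    [[0,0,0],[0,0,0]],
    [[0,0,0],[0,0,0]],
    [[0,0,0],[0,0,0]],
    [[0,0,0],[0,0,0]],
  ],
)

```text
clock: 11.5
tool_pos: [0.4639, 0.045, 0.0757]
eef_rot: [-0.137, 0.99, -0.002, -0.013]
contact_force: [-6.6, -5.2, -0.1]
opening: 0.135
finger_force: 15.0
```

Run:
```python
from h import *
st(); snap('side','side8')
loopfit('side8')
```

```text
t 11.5 q [-0.08  0.8  -0.19  2.14  0.53  0.27  1.12] tcp [0.4639 0.045  0.0757] op 0.135 ff 15.0
mould: tcp [106.1  -0.4  75.7] grasp [105.6  -0.4  94.7] toolz [ 0.026  0.    -1.   ] tooly [-0.001 -1.    -0.   ] F [ 7.8  3.2 -0.1] Mo [ 0.55 -1.67  0.01]
leg n 157 slope deg -12.5 z at 0,90 [81.6 61.6] xmax 89.5
lever th ~ 1.6 200
```

step_arm(
  increments=[
    [[0.05,0.015,0],[0,0,0]],
    [[0.05,0.015,0],[0,0,0]],
    [[0.05,0.015,0],[0,0,0]],
    [[0.05,0.015,0],[0,0,0]],
    [[0.05,0.015,0],[0,0,0]],
    [[0,0,0],[0,0,0]],
    [[0,0,0],[0,0,0]],
    [[0,0,0],[0,0,0]],
    [[0,0,0],[0,0,0]],
    [[0,0,0],[0,0,0]],
  ],
)

```text
clock: 12.55
tool_pos: [0.465, 0.0453, 0.0757]
eef_rot: [-0.137, 0.99, -0.002, -0.014]
contact_force: [-8.9, -5.8, 2.2]
opening: 0.135
finger_force: 15.0
```

Run:
```python
from h import *
st(); snap('side','side9')
loopfit('side9')
```

```text
t 12.55 q [-0.08  0.8  -0.19  2.13  0.53  0.28  1.12] tcp [0.465  0.0453 0.0757] op 0.135 ff 15.0
mould: tcp [104.9  -0.4  75.7] grasp [104.4  -0.4  94.7] toolz [ 0.028  0.001 -1.   ] tooly [-0.001 -1.    -0.001] F [10.1  3.1  2.2] Mo [ 0.45 -2.11  0.14]
leg n 154 slope deg -12.5 z at 0,90 [81.1 61.1] xmax 88.1
lever th ~ 1.51 212
```

Contact: the force is rising while motion stalls. One small pull more will confirm that it is snug.

step_arm(
  increments=[
    [[0.05,0.015,0],[0,0,0]],
    [[0.05,0.015,0],[0,0,0]],
    [[0.05,0.015,0],[0,0,0]],
    [[0,0,0],[0,0,0]],
    [[0,0,0],[0,0,0]],
    [[0,0,0],[0,0,0]],
    [[0,0,0],[0,0,0]],
    [[0,0,0],[0,0,0]],
    [[0,0,0],[0,0,0]],
    [[0,0,0],[0,0,0]],
  ],
)

```text
clock: 13.6
tool_pos: [0.4654, 0.0453, 0.0757]
eef_rot: [-0.137, 0.99, -0.003, -0.015]
contact_force: [-10.8, -5.2, 5.2]
opening: 0.134
finger_force: 15.0
```

```bash
python3 - <<'E'
from h import *
st(); snap('side','side10')
loopfit('side10')
E
python3 -c "
import cv2
a=cv2.imread('pics/side10.png')[220:340,300:420]; cv2.imwrite('pics/side10c.png',cv2.resize(a,None,fx=5,fy=5,interpolation=cv2.INTER_CUBIC))"
```

```text
t 13.6 q [-0.08  0.8  -0.2   2.13  0.52  0.29  1.12] tcp [0.4654 0.0453 0.0757] op 0.134 ff 15.0
mould: tcp [104.6  -0.4  75.7] grasp [104.   -0.4  94.7] toolz [ 0.031  0.001 -1.   ] tooly [-0.001 -1.    -0.001] F [11.8  2.1  5.2] Mo [ 0.43 -2.46  0.02]
leg n 155 slope deg -12.6 z at 0,90 [81.  60.9] xmax 88.1
lever th ~ 1.48 221
```

View pics/side10c.png

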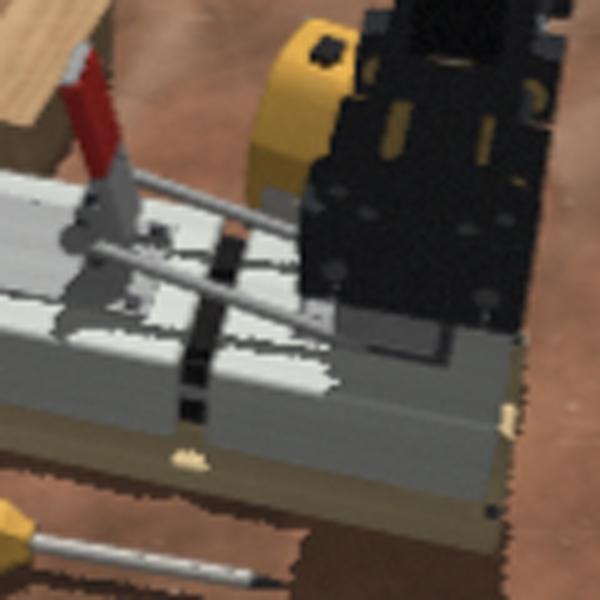

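It is snug: the bar is at the hook with the loop sloping −12.6°, and the lever at about 1.45 rad. I'll unload the arm, then open and rise.

step_arm(
  increments=[
    [[-0.1,-0.02,0.04],[0,0,0]],
    [[-0.1,-0.02,0.04],[0,0,0]],
    [[-0.1,-0.02,0.04],[0,0,0]],
    [[-0.1,-0.02,0.04],[0,0,0]],
    [[-0.1,-0.02,0.04],[0,0,0]],
    [[-0.05,0,0],[0,0,0]],
    [[0,0,0],[0,0,0]],
    [[0,0,0],[0,0,0]],
    [[0,0,0],[0,0,0]],
    [[0,0,0],[0,0,0]],
  ],
)

```text
clock: 14.65
tool_pos: [0.4656, 0.0457, 0.0779]
eef_rot: [-0.137, 0.991, -0.002, -0.01]
contact_force: [-1.5, -5.3, -3.6]
opening: 0.133
finger_force: 15.0
```

Run:
```python
from h import *
st()
```

```text
t 14.65 q [-0.08  0.8  -0.19  2.14  0.53  0.27  1.12] tcp [0.4656 0.0457 0.0779] op 0.133 ff 15.0
mould: tcp [104.3  -0.6  77.9] grasp [103.9  -0.6  96.9] toolz [ 0.02  0.   -1.  ] tooly [-0.002 -1.    -0.   ] F [ 2.9  4.7 -3.6] Mo [ 0.96 -0.73  0.06]
```

step_arm(
  increments=[
    [[0,0,-0.1],[0,0,0]],
    [[0,0,-0.1],[0,0,0]],
    [[0,0,0],[0,0,0]],
    [[0,0,0],[0,0,0]],
    [[0,0,0],[0,0,0]],
    [[0,0,0],[0,0,0]],
    [[0,0,0],[0,0,0]],
    [[0,0,0],[0,0,0]],
    [[0,0,0],[0,0,0]],
    [[0,0,0],[0,0,0]],
  ],
)

```text
clock: 15.65
tool_pos: [0.4655, 0.0456, 0.0762]
eef_rot: [-0.137, 0.991, -0.002, -0.01]
contact_force: [-2.0, -4.4, 0.0]
opening: 0.134
finger_force: 15.0
```

Run:
```python
from h import *
st(); snap('side','side11')
loopfit('side11')
```

```text
t 15.65 q [-0.08  0.8  -0.19  2.14  0.53  0.27  1.12] tcp [0.4655 0.0456 0.0762] op 0.134 ff 15.0
mould: tcp [104.4  -0.6  76.2] grasp [104.   -0.6  95.2] toolz [ 0.02  0.   -1.  ] tooly [-0.002 -1.    -0.   ] F [3.1 3.7 0. ] Mo [ 0.94 -0.74  0.06]
leg n 157 slope deg -12.4 z at 0,90 [80.9 61.2] xmax 88.1
lever th ~ 1.46 226
```

Still seated. Now I'll release and rise, then move to the lever with the fingers shut.

step_arm(
  increments=[
    [[0,0,0],[0,0,0]],
    [[0,0,0],[0,0,0]],
    [[0,0,0],[0,0,0]],
    [[0,0,0.2],[0,0,0]],
    [[0,0,1.4],[0,0,0]],
    [[0,0,1.4],[0,0,0]],
    [[0,0,1.4],[0,0,0]],
    [[0,0,1.4],[0,0,0]],
    [[0,0,1.4],[0,0,0]],
    [[0,0,1.3],[0,0,0]],
  ],
  fingers=0.45,
)

```text
clock: 16.7
tool_pos: [0.4685, 0.0475, 0.1626]
eef_rot: [-0.137, 0.991, -0.0, -0.006]
contact_force: [0.0, 0.1, -0.5]
opening: 0.448
finger_force: 0.0
```

step_arm(
  increments=[
    [[1.0,0.28,0],[0,0,0]],
    [[1.0,0.28,0],[0,0,0]],
    [[1.0,0.28,0],[0,0,0]],
    [[1.0,0.28,0],[0,0,0]],
    [[1.0,0.28,0],[0,0,0]],
    [[1.0,0.28,0],[0,0,0]],
    [[1.0,0.28,0],[0,0,0]],
    [[1.0,0.28,0],[0,0,0]],
    [[0,0,0],[0,0,0]],
    [[0,0,0],[0,0,0]],
  ],
  fingers=0,
)

```text
clock: 17.7
tool_pos: [0.5482, 0.0696, 0.1613]
eef_rot: [-0.137, 0.991, -0.0, -0.007]
contact_force: [0.0, 0.5, -0.0]
opening: 0.006
finger_force: 0.0
```

```bash
python3 - <<'E'
from h import *
st(); snap('side','side12')
loopfit('side12')
E
python3 -c "
import cv2
a=cv2.imread('pics/side12.png')[200:340,260:420]; cv2.imwrite('pics/side12c.png',cv2.resize(a,None,fx=4,fy=4,interpolation=cv2.INTER_CUBIC))"
```

```text
t 17.7 q [ 0.01  0.73 -0.37  1.84  0.4   0.66  1.25] tcp [0.5482 0.0696 0.1613] op 0.006 ff 0.0
mould: tcp [ 18.2  -1.1 161.3] grasp [ 18.   -1.1 180.3] toolz [ 0.014 -0.001 -1.   ] tooly [-0.001 -1.     0.001] F [-0.2 -0.4 -0. ] Mo [-0.08  0.02 -0.02]
leg n 153 slope deg -12.1 z at 0,90 [80.6 61.3] xmax 87.9
lever th ~ 1.46 219
```

View pics/side12c.png

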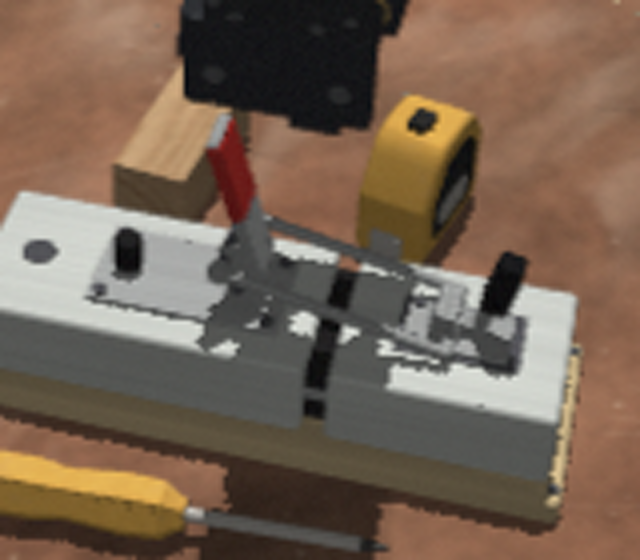

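The bar sits behind the hook at about (455,345), the tab stands free at (505,285), and the lever leans back. I'll bring the shut fingertips to the sleeve's face.

step_arm(
  increments=[
    [[0,0,-1.0],[0,0,0]],
    [[0,0,-1.0],[0,0,0]],
    [[0,0,-1.0],[0,0,0]],
    [[0.48,0.14,0],[0,0,0]],
    [[0.48,0.14,0],[0,0,0]],
    [[0.48,0.14,0],[0,0,0]],
    [[0.3,0.09,0],[0,0,0]],
    [[0.3,0.09,0],[0,0,0]],
    [[0.3,0.09,0],[0,0,0]],
    [[0,0,0],[0,0,0]],
  ],
)

```text
clock: 18.75
tool_pos: [0.5724, 0.0767, 0.1319]
eef_rot: [-0.137, 0.991, -0.0, -0.006]
contact_force: [-0.1, -0.1, 0.2]
opening: 0.006
finger_force: 0.0
```

Run:
```python
from h import *
st()
```

```text
t 18.75 q [-0.01  0.79 -0.35  1.79  0.41  0.65  1.24] tcp [0.5724 0.0767 0.1319] op 0.006 ff 0.0
mould: tcp [ -6.9  -1.3 131.9] grasp [ -7.2  -1.3 150.9] toolz [ 0.012 -0.001 -1.   ] tooly [-0.001 -1.     0.001] F [0.1 0.1 0.2] Mo [-0.06  0.06 -0.01]
```

step_arm(
  increments=[
    [[0.18,0.05,-0.04],[0,0,0]],
    [[0.18,0.05,-0.04],[0,0,0]],
    [[0.18,0.05,-0.05],[0,0,0]],
    [[0.18,0.05,-0.05],[0,0,0]],
    [[0.18,0.05,-0.06],[0,0,0]],
    [[0.18,0.05,-0.06],[0,0,0]],
    [[0.18,0.05,-0.07],[0,0,0]],
    [[0.18,0.05,-0.08],[0,0,0]],
    [[0,0,0],[0,0,0]],
    [[0,0,0],[0,0,0]],
  ],
)

```text
clock: 19.75
tool_pos: [0.5868, 0.0807, 0.1274]
eef_rot: [-0.137, 0.991, -0.0, -0.006]
contact_force: [-1.6, -0.5, 4.2]
opening: 0.002
finger_force: 1.9
```

Run:
```python
from h import *
st(); snap('side','side13'); loopfit('side13')
```

```text
t 19.75 q [-0.02  0.82 -0.35  1.74  0.41  0.67  1.25] tcp [0.5868 0.0807 0.1274] op 0.002 ff 1.9
mould: tcp [-21.8  -1.3 127.4] grasp [-22.1  -1.3 146.4] toolz [ 0.012 -0.001 -1.   ] tooly [-0.001 -1.     0.001] F [1.7 0.  4.2] Mo [-0.11 -0.3  -0.05]
leg n 152 slope deg -10.2 z at 0,90 [77.9 61.7] xmax 86.1
lever th ~ 1.31 136
```

The fingertips are on the sleeve at about 1.0 rad with a light force. I'll follow the arc down.

step_arm(
  increments=[
    [[0.21,0.06,-0.1],[0,0,0]],
    [[0.21,0.06,-0.1],[0,0,0]],
    [[0.21,0.06,-0.1],[0,0,0]],
    [[0.21,0.06,-0.11],[0,0,0]],
    [[0.21,0.06,-0.11],[0,0,0]],
    [[0.18,0.05,-0.15],[0,0,0]],
    [[0.18,0.05,-0.15],[0,0,0]],
    [[0.18,0.05,-0.15],[0,0,0]],
    [[0.18,0.05,-0.15],[0,0,0]],
    [[0.18,0.05,-0.15],[0,0,0]],
  ],
)

```text
clock: 20.8
tool_pos: [0.6062, 0.0863, 0.1144]
eef_rot: [-0.137, 0.991, -0.0, -0.006]
contact_force: [-2.0, 1.8, 3.6]
opening: 0.006
finger_force: 1.8
```

Run:
```python
from h import *
st(); snap('side','side14'); loopfit('side14')
```

```text
t 20.8 q [-0.02  0.85 -0.35  1.69  0.41  0.69  1.26] tcp [0.6062 0.0863 0.1144] op 0.006 ff 1.8
mould: tcp [-42.   -1.4 114.4] grasp [-42.3  -1.4 133.4] toolz [ 0.013 -0.001 -1.   ] tooly [-0.001 -1.     0.001] F [ 1.4 -2.2  3.6] Mo [-0.2  -0.22  0.  ]
leg n 146 slope deg -7.8 z at 0,90 [73.9 61.7] xmax 96.1
lever th ~ 0.9 111
```

step_arm(
  increments=[
    [[0.15,0.04,-0.18],[0,0,0]],
    [[0.15,0.04,-0.18],[0,0,0]],
    [[0.15,0.04,-0.18],[0,0,0]],
    [[0.15,0.04,-0.18],[0,0,0]],
    [[0.15,0.04,-0.18],[0,0,0]],
    [[0.11,0.03,-0.2],[0,0,0]],
    [[0.11,0.03,-0.2],[0,0,0]],
    [[0.11,0.03,-0.2],[0,0,0]],
    [[0.11,0.03,-0.2],[0,0,0]],
    [[0.11,0.03,-0.2],[0,0,0]],
  ],
)

```text
clock: 21.85
tool_pos: [0.6187, 0.0892, 0.0952]
eef_rot: [-0.137, 0.991, -0.001, -0.007]
contact_force: [-0.1, 0.3, 0.6]
opening: 0.005
finger_force: 0.0
```

```bash
cat >> h.py <<'E'
def half(f):
    m=cloud('side',f); k=(m[:,1]<10)&(m[:,1]>-38)&(m[:,0]>115)&(abs(m[:,2]-54)<3); q=m[k]; print('half end x',np.percentile(q[:,0],[90,98]).round(1))
    k=(m[:,1]<-25)&(m[:,1]>-38)&(m[:,0]>20)&(m[:,0]<45)&(abs(m[:,2]-54)<3); q=np.sort(m[k][:,0]); i=np.argmax(np.diff(q)); print('gap',q[i:i+2].round(1))
E
python3 - <<'E'
from h import *
st(); snap('side','side15'); loopfit('side15')
for f in('side0','side12','side14','side15'): half(f)
E
```

```text
t 21.85 q [-0.03  0.9  -0.34  1.65  0.42  0.68  1.26] tcp [0.6187 0.0892 0.0952] op 0.005 ff 0.0
mould: tcp [-54.9  -0.7  95.2] grasp [-55.2  -0.7 114.2] toolz [ 0.014 -0.001 -1.   ] tooly [-0.001 -1.     0.001] F [ 0.  -0.3  0.6] Mo [0.   0.06 0.  ]
leg n 145 slope deg -3.3 z at 0,90 [67.6 62.5] xmax 85.0
lever th ~ 0.84 23
half end x [135.3 137.2]
gap [26.  37.8]
half end x [135.  136.7]
gap [25.9 37.8]
half end x [132.5 134.4]
gap [25.8 34.8]
half end x [133.1 134.8]
gap [25.9 34.8]
```

It is over centre: the half has been drawn in 3 mm and the force has gone. I'll press the lever home.

step_arm(
  increments=[
    [[0.06,0.02,-0.2],[0,0,0]],
    [[0.06,0.02,-0.2],[0,0,0]],
    [[0.06,0.02,-0.2],[0,0,0]],
    [[0.06,0.02,-0.2],[0,0,0]],
    [[0,0,-0.2],[0,0,0]],
    [[0,0,-0.15],[0,0,0]],
    [[0,0,-0.1],[0,0,0]],
    [[0,0,-0.1],[0,0,0]],
    [[0,0,-0.1],[0,0,0]],
    [[0,0,0],[0,0,0]],
  ],
)

```text
clock: 22.9
tool_pos: [0.6212, 0.0903, 0.0834]
eef_rot: [-0.137, 0.991, -0.001, -0.006]
contact_force: [-4.7, -0.9, 16.7]
opening: 0.001
finger_force: 8.2
```

Run:
```python
from h import *
st(); snap('side','side16'); loopfit('side16'); half('side16')
```

```text
t 22.9 q [-0.04  0.91 -0.33  1.65  0.43  0.66  1.25] tcp [0.6212 0.0903 0.0834] op 0.001 ff 8.2
mould: tcp [-57.6  -1.1  83.4] grasp [-57.8  -1.1 102.4] toolz [ 0.013 -0.    -1.   ] tooly [-0.001 -1.     0.   ] F [ 4.8 -0.4 16.7] Mo [-0.06 -1.06  0.02]
leg n 144 slope deg -3.4 z at 0,90 [68.  62.6] xmax 84.5
lever th ~ 0.69 21
half end x [133.2 134.8]
gap [25.6 34.8]
```

step_arm(
  increments=[
    [[0,0,-0.05],[0,0,0]],
    [[0,0,-0.05],[0,0,0]],
    [[0,0,0],[0,0,0]],
    [[0,0,0],[0,0,0]],
    [[0,0,0],[0,0,0]],
    [[0,0,0],[0,0,0]],
    [[0,0,0],[0,0,0]],
    [[0,0,0],[0,0,0]],
    [[0,0,0],[0,0,0]],
    [[0,0,0],[0,0,0]],
  ],
)

```text
clock: 23.95
tool_pos: [0.6212, 0.0903, 0.0833]
eef_rot: [-0.137, 0.991, -0.001, -0.006]
contact_force: [-6.7, -2.3, 22.7]
opening: 0.005
finger_force: 11.2
```

step_arm(
  increments=[
    [[0,0,0.3],[0,0,0]],
    [[0,0,0.5],[0,0,0]],
    [[0,0,1.2],[0,0,0]],
    [[0,0,1.5],[0,0,0]],
    [[0,0,1.5],[0,0,0]],
    [[0,0,1.5],[0,0,0]],
    [[0,0,1.5],[0,0,0]],
    [[0,0,1.5],[0,0,0]],
    [[0,0,1.5],[0,0,0]],
    [[0,0,0],[0,0,0]],
  ],
)

```text
clock: 24.95
tool_pos: [0.6227, 0.0908, 0.1928]
eef_rot: [-0.137, 0.991, -0.0, -0.004]
contact_force: [1.0, -0.1, 1.0]
opening: 0.005
finger_force: 0.0
```

Run:
```python
from h import *
st(); snap('side','side17'); half('side17'); loopfit('side17')
m=cloud('side','side17')
k=(abs(m[:,1])<9)&(m[:,2]>70)&(m[:,2]<100)
for a in range(-90,-35,6):
    q=m[k&(m[:,0]>=a)&(m[:,0]<a+6)]; print(a+3,len(q),(np.percentile(q[:,2],[50,90]).round(1) if len(q) else ''))
import cv2
a=cv2.imread('pics/side17.png')[220:340,235:415]; cv2.imwrite('pics/side17c.png',cv2.resize(a,None,fx=4.4,fy=4.4,interpolation=cv2.INTER_CUBIC))
```

```text
t 24.95 q [-0.    0.77 -0.39  1.58  0.36  0.87  1.31] tcp [0.6227 0.0908 0.1928] op 0.005 ff 0.0
mould: tcp [-59.1  -1.2 192.8] grasp [-59.3  -1.2 211.8] toolz [ 0.009 -0.001 -1.   ] tooly [-0.001 -1.     0.001] F [-0.9  0.3  1. ] Mo [-0.09 -0.01  0.04]
half end x [133.1 134.8]
gap [26.  34.9]
leg n 145 slope deg -2.5 z at 0,90 [67.1 63.1] xmax 85.1
-87 2 [83.3 83.3]
-81 18 [83.  84.7]
-75 24 [83.7 84.5]
-69 21 [83.4 84.2]
-63 17 [83.9 85. ]
-57 23 [83.8 84.9]
-51 21 [83.9 84.6]
-45 23 [83.8 84.6]
-39 20 [83.1 83.6]
-33 24 [82.6 83.6]
```

View pics/side17c.png

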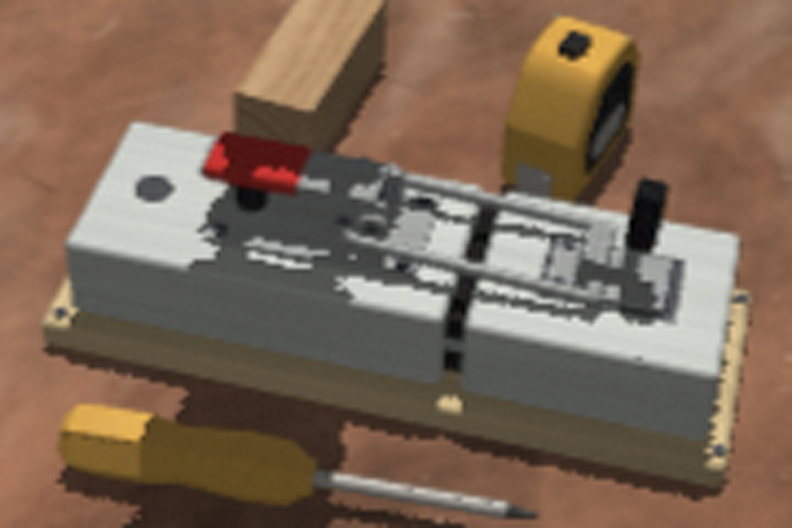

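The lever lies flat: the sleeve top is level at z ≈ 84 mm, at (255,160) in the crop. The bar is held under the keeper at (600,250), the half is drawn in 3 mm, and the other items are unmoved. I'll hand it in.

```bash
python3 -c "
from plant import r
print(r.finish_job())"
```

```text
the job is handed in; nothing more can be done
None
```

The mould box is closed and handed in at about 25 s: the loop is hooked snug under the keeper's lip, the lever is fully home, and the robot is clear of everything.

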